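# Seat the valve disc in the pump housing and close the keeper

### The arm

A 7-joint arm with a two-finger parallel gripper is mounted at the origin on the work surface. World frame = base frame: x ahead of the robot, y to its left, z up, the work surface at z = 0. Lengths are in m, angles in rad, forces in N, time in s.
With the tool pointing down it reaches from about 0.4 to 0.75 m from the base axis. Payload 19.5 kg.
Tool frame: the origin (TCP) lies midway between the tips of the shut fingers; the grasp point (between the pads) lies 19 mm behind it (r.hold_point_z is the z of the grasp point in the tool frame, in m); z points along the fingers, x is the direction in which the jaws open and shut, and the axes are right-handed (so a half turn about z gives the same grasp; the last joint's range is limited). The gripper opens to 85 mm and grips with 20 to 120 N. Pads are 22 mm wide; open, the fingers measure 114 mm over their backs; the gripper's body (76 mm by 85 mm) begins 54 mm behind the grasp point. The pads swing forward as they close: fully open they stand 13 mm farther back than shut.
Start: joints at [-1.204, 0.707, -0.028, 1.485, 0.022, 0.951, -0.075], TCP at [0.229, 0.528, 0.231] pointing down, gripper open.
Joint ranges: [-2.71, 2.71], [-0.32, 2.16], [-1.57, 1.52], [0, 2.45], [-1.46, 4.6], [0, 2.02], [-2.83, 2.83]. Speed limits (rad/s): [1.89, 1.89, 2.57, 2.57, 3.01, 3.01, 3.01].

### API

Orientations are given as a rotation vector (axis times angle).
In Python, from station import r gives the robot as it stands. The module is installed in compiled form; this text tells all that it offers.
- The arm moves only by the shell command python3 -m inch 'ROWS' [FORCE]. ROWS is a JSON object of lists of equal length, an entry for each row: "grip": the gripper command: -1 is shut, 1 is fully open, values between are in proportion; "xyz": the shift along the world's x, y, z in m, a list of three; "delta_rot": the turn, a rotation vector about the world's x, y, z in rad, a list of three. A call has 1 to 8 rows; each row is the pose to reach, as a shift and turn from the pose measured when the call began; what a row does not reach only later rows make up. A row lasts 1/8 s, in which the tool goes at most 62.5 mm and 10.7 degrees, less where a joint would pass 70% of its speed; a pose out of reach is approached as far as the arm can. A call with a gripper value outside its range is refused whole. The fingers move at their own pace and stop on an object; FORCE is the grip in N (left out, the last holds). Time passes only in rows, so rows that repeat a pose let the fingers close. It gives the time, the measured TCP pose, the force and the opening at its end, in the units of the state.
- r.get_obs(): the state, without advancing time (a new reading comes with each control period).
- r.read_camera(name): name is "side" or "top"; returns (picture, depth): 400x640x3 uint8, blue, green, red; 400x640 float32, m along the optical axis (not along the pixel's ray), 0 where there is no reading.
- r.calibration(name): a dict with "fx", "fy", "cx", "cy" (pixels), "R" (3x3) and "t" (3): a world point X has camera coordinates R X + t. Camera axes: x right, y down, z forward; pixel columns grow to the right and rows downward; lengths in m; the calibration is good to about 2 mm. A picture is of the moment at which its call begins. calibration takes no time and is no camera call.
- r.close_job(): hands the job in, once; it reports no verdict.
The state is a dict: "t": time; "joints": joint angles; "qd": joint speeds; "joint_torque": joint torques, N m; "position": TCP position; "eef_rot": TCP orientation; "force": force on the tool from outside, world axes, zero at the start; "torque": the same for the moment, N m; "finger_gap": finger opening in m.
Only numpy, scipy, OpenCV 4.12 (cv2) and the standard library are available. Lean on these libraries where they do the work, as an engineer would, in place of code of your own. Each camera call takes 0.05 s, during which the arm holds its last target. There are 200 camera calls.

### The job

Push the loose brass valve disc across the top of the blue pump housing until it drops into the round recess and lies flat and flush in it, then push the red knob to swing the steel keeper over the disc, fully home against its stop. Only push with the fingers: the disc must never be lifted off the housing or turned over. Leave everything else on the bench undisturbed.

Things in the scene. Friction and masses are not known exactly. Their poses are not given: they have to be found in the camera images.
- housing: Blue pump housing bolted to the bench (all sizes in mm), a block 190 (x) by 260 (y) by 40 high; a pipe stub on its +x side, below the top face, reaches 128 from the centre. Origin at the centre of its underside, z up; yaw varies. In the centre of its flat smooth top face is a round recess, 64 diameter, 12 deep, flat floor. The dark marks at the corners are flush.
- seat (a point): Centre of the recess floor, 28 above the bench, 12 below the housing's top face; axes as the housing's.
- disc: Loose brass valve disc, 60 mm diameter, 12 mm thick, 0.2 to 0.4 kg. Origin at the centre of its underside, z along its axis. Starts flat on the housing's top face (40 above the bench), towards the housing's -y end, 78 to 106 from the recess centre, beside the recess. Ordinary dry friction. Seated, it is flush with the top face.
- pivot (a point): Pivot axis of the keeper on the housing's top face (40 above the bench), 70 from the recess centre towards the housing's +y end. Axis vertical.
- keeper (a joint): Keeper: steel bar 16 wide reaching 62 from the pivot, 4 to 12 above the housing's top face. Angle in rad: 0 = closed, at its stop, pointing from the pivot straight at the recess centre, over the seated disc; grows as it opens counterclockwise seen from above (at pi/2 along housing +x). Starts at 1.3 to 1.9, most 2.1. Friction 1 to 2 N at the knob; stays where left. A disc standing proud blocks it.
- keeper_knob (a point): Middle of the grip height of the red upright round knob on the keeper, 15 diameter, its axis 52 from the pivot; this point is 28 above the housing's top face (68 above the bench). The knob rises from the bar (12 above the top face) to 45 above the top face.
- bolt: Bystander: dark steel bolt standing on its head on the housing near its -x, +y corner; head 22 diameter, 43 tall. Origin at the centre of its underside.
- gasket: Bystander: black rubber ring lying on the bench on the robot's side of the housing, 56 outside diameter, 6 thick. Origin at the centre of its underside.
- screwdriver: Bystander: screwdriver with red handle lying on the bench on the robot's side of the housing. Origin on its underside.
- tumbler: Bystander: glass tumbler on the bench, 66 diameter, 110 tall, beside the work. Origin at the centre of its underside.
- jar: Bystander: glass jar with blue cap, 68 diameter, 80 tall, beside the work. Origin at the centre of its underside.
- tin: Bystander: tin with green label, 74 diameter, 100 tall, beside the work. Origin at the centre of its underside.
- mallet: Bystander: wooden mallet lying on the bench at the right, far from the work. Origin on its underside.
Mind the look-alikes: they are no part of the job. Of the things that look like the disc, the middle-sized one is meant.

How it is judged:
On the way, in this order (a step that is already met when the one before it is completed fails the run):
1. the disc has dropped into the recess, flat on its floor, the keeper still open (horizontal distance between disc and seat below 0.004 m and z of disc in the frame of seat below 0.002 m and angle between disc's own z axis and vertical below 0.05 rad and value of joint keeper above 0.3 rad), for 0.2 s.
2. the keeper is swung fully home over the disc (value of joint keeper below 0.1 rad), for 0.2 s.
At the end, for the whole second after the job is handed in: The disc lies flat in the recess (centre within 4 mm of the recess centre, underside within 2 mm of its floor, tilt under 0.05 rad), at rest, and the keeper is within 0.1 rad of its closed stop (horizontal distance between disc and seat below 0.004 m and z of disc in the frame of seat below 0.002 m and angle between disc's own z axis and vertical below 0.05 rad and value of joint keeper below 0.1 rad and linear speed of disc below 0.02 m/s); the robot touches nothing.
It fails at once if the disc is lifted off the housing (underside centre more than 6 mm above its top face) (z of disc in the frame of housing above 0.046 m).
It fails at once if the disc is pushed off the housing (z of disc in the frame of housing below 0.02 m).
It fails at once if the disc is tipped up or turned over (more than 0.7 rad) (angle between disc's own z axis and vertical above 0.7 rad).
It fails at once if a bystander is moved by more than 15 mm or knocked over (distance of any of bolt, gasket, screwdriver, tumbler, jar, tin, mallet from where it was at the start of the episode above 0.015 m or angle between any of bolt, tumbler, jar, tin's own z axis and vertical above 0.5 rad).
It also fails if it takes over 48 s, if anything falls off the work surface, if the arm or the gripper's body presses on something with over 40 N, if the wrist force passes 120 N, or if a joint passes its speed limit or range.

## Working session

There is one attempt and no reset: what is moved stays moved. The work goes in short steps, Python scripts to look and compute and a shell command to move; the robot and the scene stay as the last step left them, time stands still between calls to the robot, and variables do not carry over. Pictures are saved under pics/ and viewed, about 8 in all and at most 12, crops included, and the job is handed in when it is done.

```bash
mkdir -p pics
cat > h.py <<'E'
import numpy as np,cv2
from station import r
def snap(n):
    im,d=r.read_camera(n); return im,d,r.calibration(n)
def ray(c,u,v,z):
    R=np.array(c["R"]);t=np.array(c["t"]);o=-R.T@t
    d=R.T@np.array([(u-c["cx"])/c["fx"],(v-c["cy"])/c["fy"],1.]); return o+d*(z-o[2])/d[2]
def proj(c,X):
    p=np.array(c["R"])@np.array(X)+np.array(c["t"]); return np.array([p[0]/p[2]*c["fx"]+c["cx"],p[1]/p[2]*c["fy"]+c["cy"]])
E
python3 - <<'E'
from h import *
for n in("top","side"):
    im,d,c=snap(n); cv2.imwrite(f"pics/{n}0.png",im); np.savez(f"{n}0.npz",im=im,d=d)
    R=np.array(c["R"]);print(n,c["fx"],c["cx"],c["cy"],-R.T@np.array(c["t"]),R.round(2).tolist())
o=r.get_obs();print({k:np.round(v,3) for k,v in o.items()})
E
```

```text
top 503.4749180953363 333.18183477272254 197.35618760176777 [ 0.43955098 -0.0480656   1.46409273] [[0.0, -1.0, 0.02], [-1.0, -0.0, -0.07], [0.07, -0.02, -1.0]]
side 425.4076265102026 322.49868360006224 197.6010695613976 [ 0.13907182 -1.20541955  0.90835737] [[0.94, -0.34, -0.01], [-0.2, -0.52, -0.83], [0.27, 0.78, -0.56]]
{'t': np.float64(0.1), 'joints': array([-1.204,  0.707, -0.028,  1.485,  0.022,  0.951, -0.076]), 'qd': array([-0.001, -0.001, -0.   , -0.001,  0.001, -0.   ,  0.   ]), 'joint_torque': array([ 3.0000e-03, -8.8428e+01,  1.2360e+00, -2.3645e+01,  1.7000e-02,
        5.0000e-03,  0.0000e+00]), 'position': array([0.228, 0.527, 0.231]), 'eef_rot': array([ 2.626e+00,  1.724e+00, -1.000e-03]), 'force': array([-0.139, -0.378,  0.122]), 'torque': array([ 0.02 , -0.041,  0.017]), 'finger_gap': np.float64(0.085)}
```

View pics/top0.png

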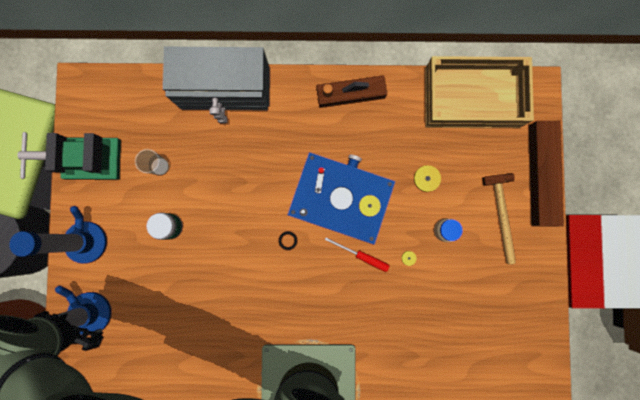

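View pics/side0.png

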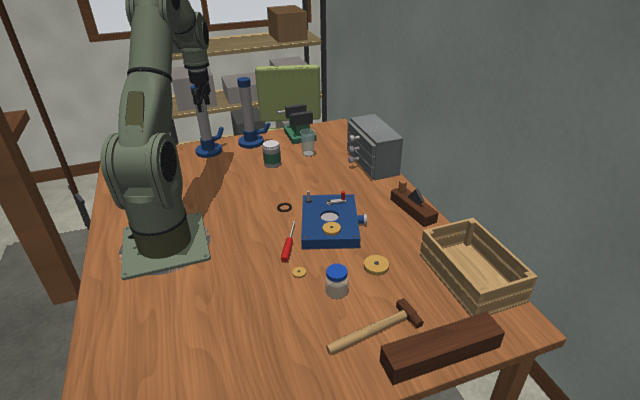

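Yellow look-alikes in the top view: one on the housing at (370,205), a large one on the bench at (427,179) and a small one on the bench at (409,258). The middle-sized one, lying on the housing at (370,205), is the disc. The recess is at (341,198), the red knob at (321,171) and the bolt at (304,211). I'll measure next and check a close crop.

```bash
cat >> h.py <<'E'
def masks(im):
    H=cv2.cvtColor(im,cv2.COLOR_BGR2HSV)
    return dict(blue=cv2.inRange(H,(105,120,50),(125,255,255)),yel=cv2.inRange(H,(22,90,80),(35,255,255)),
      red=cv2.inRange(H,(0,200,90),(6,255,255))|cv2.inRange(H,(174,200,90),(180,255,255)),white=cv2.inRange(H,(0,0,150),(180,70,255)))
def blobs(m,box,amin=8):
    x0,y0,x1,y1=box;mm=np.zeros_like(m);mm[y0:y1,x0:x1]=m[y0:y1,x0:x1]
    cs,_=cv2.findContours(mm,cv2.RETR_EXTERNAL,cv2.CHAIN_APPROX_NONE)
    return sorted([c for c in cs if cv2.contourArea(c)>=amin],key=cv2.contourArea,reverse=True)
def cen(c):
    (x,y),_,_=cv2.minAreaRect(c); return x,y
E
python3 - <<'E'
from h import *
S={}
for n,box in(("top",(270,140,460,280)),("side",(270,180,400,290))):
    im=np.load(n+"0.npz")["im"];c=r.calibration(n);M=masks(im)
    for k,z in(("yel",.052),("red",.085),("white",.028)):
        for b in blobs(M[k],box): 
            u,v=cen(b);print(n,k,cv2.contourArea(b),np.round((u,v),1),ray(c,u,v,z).round(4), np.round(cv2.minAreaRect(b)[1],1))
    if n=="top":
        b=blobs(M["blue"],box)[0]
        P=np.array([ray(c,u,v,.04)[:2] for u,v in b[:,0,:]]).astype(np.float32)
        (ctr,wh,a)=cv2.minAreaRect(P);print("housing rect",ctr,wh,a);print(cv2.boxPoints((ctr,wh,a)))
        # drop the pipe: approx polygon
        q=cv2.approxPolyDP(cv2.convexHull(b),4,True)[:,0];print([ (tuple(p),ray(c,*p,.04)[:2].round(4)) for p in q.tolist()])
a=np.load("top0.npz")["im"][140:250,280:400];b=np.load("side0.npz")["im"][180:260,270:390]
a=cv2.resize(a,None,fx=5,fy=5,interpolation=2)[:550];b=cv2.resize(b,(200,133))
cv2.imwrite("pics/c1.png",a)
E
```

```text
top yel 506.0 [427. 178.] [ 0.6018 -0.335   0.052 ] [25.5 25.5]
top yel 316.5 [369. 205.] [ 0.5245 -0.1706  0.052 ] [20. 20.]
top yel 145.0 [408.5 258. ] [ 0.3767 -0.2808  0.052 ] [13.4 13.4]
top red 238.5 [372.4 260.7] [ 0.3705 -0.1767  0.085 ] [34.4  8. ]
top red 10.0 [320.5 170. ] [ 0.6186 -0.034   0.085 ] [4. 3.]
top white 365.0 [341. 198.] [ 0.5457 -0.0925  0.028 ] [22.4 21.5]
top white 69.5 [319.1 180.9] [ 0.5945 -0.0295  0.028 ] [ 6. 15.]
top white 42.0 [340.5 245.5] [ 0.4103 -0.0914  0.028 ] [34.4  2.2]
top white 21.0 [355.3 157.1] [ 0.664  -0.1334  0.028 ] [9.5 3.2]
housing rect (0.556003212928772, -0.09599727392196655) (0.25628405809402466, 0.20814630389213562) 71.33827209472656
[[ 0.41639888 -0.18410078]
 [ 0.6136017  -0.25070348]
 [ 0.69560754 -0.00789377]
 [ 0.49840474  0.05870894]]
[((309, 153), array([ 6.731e-01, -5.000e-04])), ((352, 159), array([ 0.6566, -0.1233])), ((393, 181), array([ 0.594 , -0.2402])), ((373, 243), array([ 0.4179, -0.1827])), ((288, 214), array([0.4988, 0.0576]))]
side white 87.0 [329.  216.5] [ 0.5493 -0.0875  0.028 ] [ 7. 16.]
side white 12.5 [336.5 200. ] [ 0.6104 -0.0016  0.028 ] [ 2. 11.]
side white 10.0 [365.  216.5] [ 0.6663 -0.1313  0.028 ] [5. 2.]
side white 8.5 [327.7 281. ] [ 0.4376 -0.3781  0.028 ] [6.4 2.7]
```

View pics/c1.png

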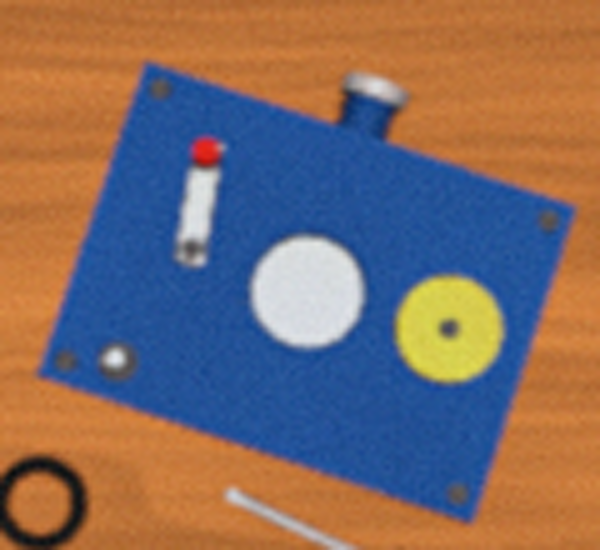

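The crop shows that the disc at (370,205) is the middle-sized one with a small hole, lying on the housing beside the white-floored recess. The keeper is open at about 1.7 rad, and the red knob is at (321,170). From the corners the seat is at about (0.546, -0.092), the housing yaw is -18.3° and the disc is at (0.5245, -0.1706). I'll now move behind the disc, with the jaws across the push direction and partly closed as a cradle.

```bash
python3 -m inch '{"grip":[1,1,0,0,-0.06,-0.06,-0.06,-0.06],"xyz":[[0.03,-0.04,0],[0.06,-0.08,0],[0.085,-0.12,0],[0.11,-0.16,0],[0.14,-0.2,0],[0.165,-0.245,0],[0.195,-0.285,0],[0.222,-0.327,0]],"delta_rot":[[0,0,-0.09],[0,0,-0.18],[0,0,-0.27],[0,0,-0.36],[0,0,-0.45],[0,0,-0.54],[0,0,-0.63],[0,0,-0.72]]}'
```

```text
t: 1.1
position: [0.4512, 0.199, 0.2308]
eef_rot: [3.066, 0.684, -0.002]
force: [0.5, 0.2, 0.9]
finger_gap: 0.0404
```

```bash
python3 -m inch '{"grip":[-0.06,-0.06,-0.06,-0.06,-0.06,-0.06,-0.06,-0.06],"xyz":[[0.01,-0.055,0],[0.02,-0.11,0],[0.03,-0.165,0],[0.035,-0.22,0],[0.04,-0.275,-0.01],[0.05,-0.33,-0.02],[0.055,-0.38,-0.03],[0.06,-0.418,-0.04]],"delta_rot":[[0,0,-0.1],[0,0,-0.2],[0,0,-0.3],[0,0,-0.4],[0,0,-0.5],[0,0,-0.6],[0,0,-0.66],[0,0,-0.707]]}' && python3 -m inch '{"grip":[-0.06,-0.06,-0.06,-0.06,-0.06,-0.06],"xyz":[[0,0,-0.04],[0,0,-0.08],[0,0,-0.11],[0,0,-0.13],[0,0,-0.138],[0,0,-0.138]],"delta_rot":[[0,0,0],[0,0,0],[0,0,0],[0,0,0],[0,0,0],[0,0,0]]}'
python3 - <<'E'
from h import *
im,d,c=snap("side");a=cv2.resize(im[150:290,230:420],None,fx=4,fy=4,interpolation=2);cv2.imwrite("pics/s1.png",a)
print(r.get_obs()["force"].round(2),r.get_obs()["position"].round(4))
E
```

```text
t: 2.1
position: [0.5109, -0.2211, 0.1902]
eef_rot: [3.113, -0.424, -0.002]
force: [-0.0, 0.6, -0.4]
finger_gap: 0.0397
t: 2.85
position: [0.5109, -0.2211, 0.0522]
eef_rot: [-3.113, 0.424, 0.003]
force: [-0.2, -0.7, -0.2]
finger_gap: 0.0403
[-0.6   0.44  0.12] [ 0.5111 -0.2212  0.0527]
```

View pics/s1.png

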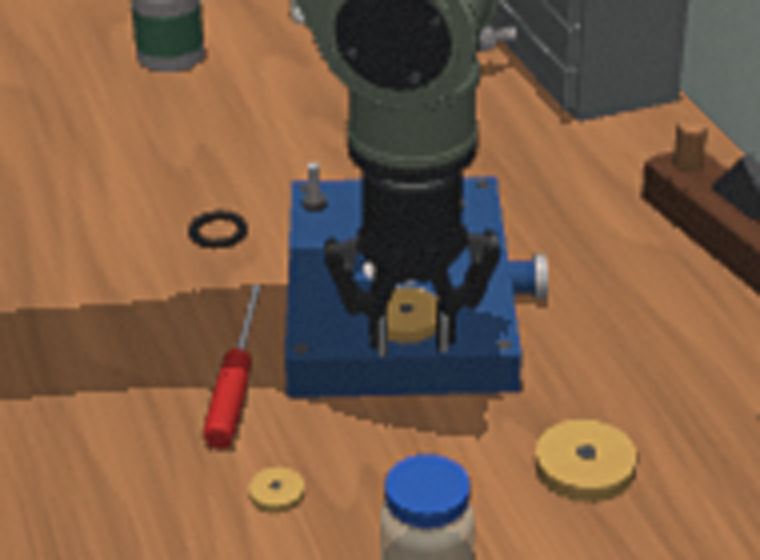

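The side view shows the two fingertips, at crop (380,350) and (445,345), standing symmetrically just behind the disc at (408,310), with nothing touching. I'll descend gently and watch the force.

```bash
python3 -m inch '{"grip":[-0.06,-0.06,-0.06],"xyz":[[0,0,-0.004],[0,0,-0.008],[0,0,-0.008]],"delta_rot":[[0,0,0],[0,0,0],[0,0,0]]}'; python3 -m inch '{"grip":[-0.06,-0.06],"xyz":[[0,0,-0.002],[0,0,-0.002]],"delta_rot":[[0,0,0],[0,0,0]]}'
```

```text
t: 3.28
position: [0.511, -0.2212, 0.0445]
eef_rot: [3.113, -0.424, -0.002]
force: [0.6, 0.5, -1.1]
finger_gap: 0.04
t: 3.52
position: [0.511, -0.2212, 0.0424]
eef_rot: [3.113, -0.424, -0.002]
force: [0.5, 0.4, 1.4]
finger_gap: 0.0401
```

```bash
python3 -m inch '{"grip":[-0.06,-0.06,-0.06,-0.06,-0.06,-0.06,-0.06,-0.06],"xyz":[[0.003,0.01,0],[0.005,0.02,0],[0.008,0.03,0],[0.0105,0.04,0],[0.013,0.05,0],[0.0155,0.06,0],[0.018,0.07,0],[0.0185,0.072,0]],"delta_rot":[[0,0,0],[0,0,0],[0,0,0],[0,0,0],[0,0,0],[0,0,0],[0,0,0],[0,0,0]]}'
python3 - <<'E'
from h import *
im,d,c=snap("side");a=cv2.resize(im[180:260,280:380],None,fx=6,fy=6,interpolation=2);cv2.imwrite("pics/s2.png",a)
M=masks(im)
for b in blobs(M["yel"],(290,190,370,245)): print(cv2.contourArea(b),cen(b),ray(c,*cen(b),.052))
im,d,c=snap("top");M=masks(im);cv2.imwrite("pics/t2.png",im[140:250,280:400])
for b in blobs(M["yel"],(290,150,395,245),4): print(cv2.contourArea(b),cen(b),ray(c,*cen(b),.052))
E
```

```text
t: 4.53
position: [0.5297, -0.1484, 0.0424]
eef_rot: [-3.113, 0.423, 0.002]
force: [-0.4, -2.6, 0.2]
finger_gap: 0.0403
```

View pics/s2.png

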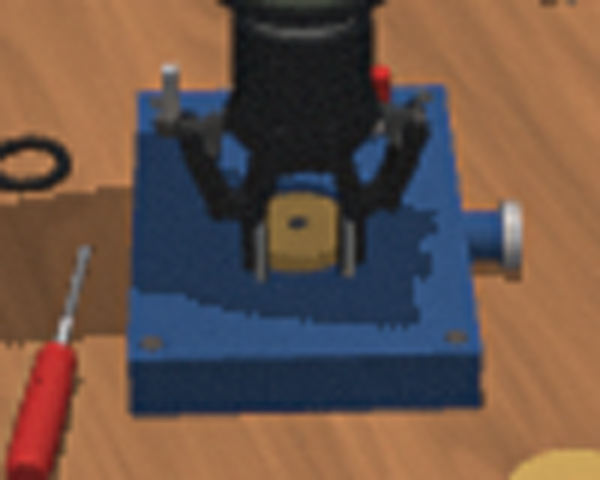

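The side crop shows the disc cradled squarely between the fingers, with its hole at (299,222) in the crop. I'll push the last 25 mm slowly.

```bash
python3 -m inch '{"grip":[-0.06,-0.06,-0.06,-0.06,-0.06,-0.06,-0.06,-0.06],"xyz":[[0.0015,0.004,0],[0.003,0.008,0],[0.004,0.012,0],[0.005,0.016,0],[0.006,0.019,0],[0.007,0.022,0],[0.0075,0.024,0],[0.0075,0.024,0]],"delta_rot":[[0,0,0],[0,0,0],[0,0,0],[0,0,0],[0,0,0],[0,0,0],[0,0,0],[0,0,0]]}'
python3 - <<'E'
from h import *
im,d,c=snap("side");a=cv2.resize(im[180:260,280:380],None,fx=6,fy=6,interpolation=2);cv2.imwrite("pics/s3.png",a)
E
```

```text
t: 5.62
position: [0.537, -0.1246, 0.0424]
eef_rot: [-3.113, 0.423, 0.003]
force: [1.6, -0.7, 0.2]
finger_gap: 0.04
```

View pics/s3.png

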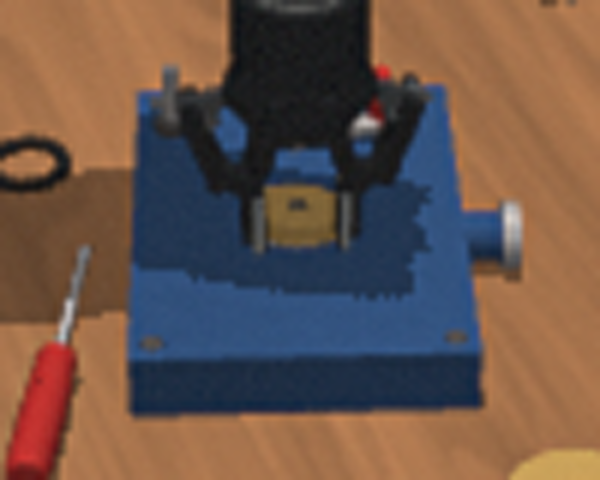

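The disc, hole at crop (298,205), looks dipped at the front with its rear edge showing, so it's tipping in. I'll push a few more mm.

```bash
python3 -m inch '{"grip":[-0.06,-0.06,-0.06,-0.06,-0.06],"xyz":[[0.0005,0.002,0],[0.001,0.004,0],[0.0015,0.006,0],[0.002,0.008,0],[0.002,0.008,0]],"delta_rot":[[0,0,0],[0,0,0],[0,0,0],[0,0,0],[0,0,0]]}'
python3 - <<'E'
from h import *
im,d,c=snap("side");a=cv2.resize(im[180:260,280:380],None,fx=6,fy=6,interpolation=2);cv2.imwrite("pics/s4.png",a)
E
```

```text
t: 6.3
position: [0.539, -0.1165, 0.0424]
eef_rot: [-3.113, 0.423, 0.003]
force: [-0.8, -0.1, -0.1]
finger_gap: 0.0401
```

View pics/s4.png

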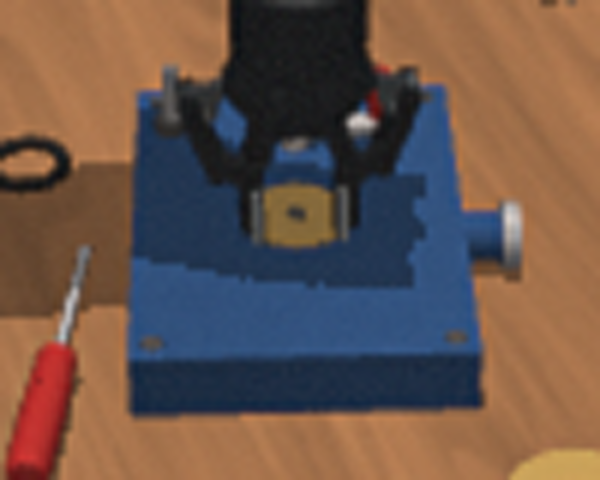

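The disc now looks level in the recess, hole at crop (297,213). I'll lift off, shut the fingers, go round behind the knob (+y side) and check the disc.

```bash
python3 -m inch '{"grip":[-0.06,-0.06,-0.5,-1,-1,-1,-1,-1],"xyz":[[-0.001,-0.004,0.03],[-0.001,-0.004,0.08],[0.01,0.02,0.1],[0.03,0.05,0.1],[0.05,0.08,0.1],[0.075,0.1,0.1],[0.085,0.115,0.1],[0.085,0.115,0.1]],"delta_rot":[[0,0,0],[0,0,0],[0,0,0.03],[0,0,0.06],[0,0,0.1],[0,0,0.1],[0,0,0.1],[0,0,0.1]]}'
python3 - <<'E'
from h import *
for n,box in(("side",(290,190,370,245)),("top",(290,150,395,245))):
    im,d,c=snap(n);M=masks(im)
    for b in blobs(M["yel"],box,4): print(n,cv2.contourArea(b),cen(b),ray(c,*cen(b),.04),cv2.minAreaRect(b)[1])
    for b in blobs(M["red"],box,3): print(n,"red",cv2.contourArea(b),cen(b),ray(c,*cen(b),.075))
    print(n,"seat",proj(c,[.546,-.092,.04]))
    if n=="side": cv2.imwrite("pics/s5.png",cv2.resize(im[170:260,280:380],None,fx=6,fy=6,interpolation=2))
E
```

```text
t: 7.35
position: [0.6241, -0.0008, 0.142]
eef_rot: [-3.13, 0.265, 0.003]
force: [-0.5, -0.4, -0.8]
finger_gap: -0.0003
side seat [328.54905289 214.62342204]
top 312.0 (341.0, 198.0) [ 0.54478357 -0.09213068  0.04      ] (20.0, 20.0)
top seat [340.95493737 197.57224369]
```

View pics/s5.png

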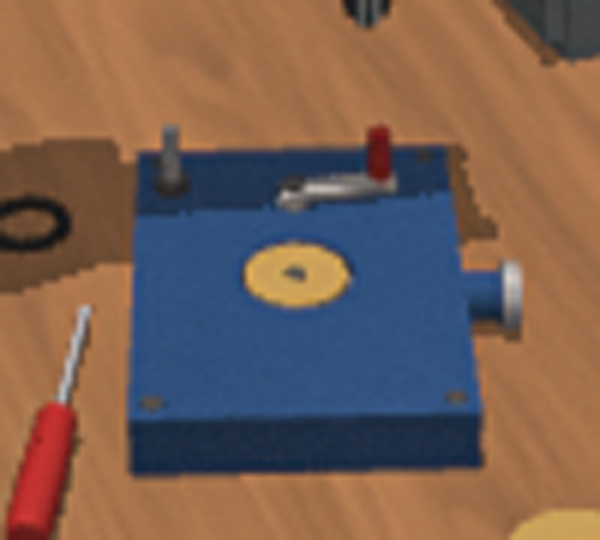

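The disc at crop (297,275) is flush and flat, and its centre agrees with the seat. The knob at crop (379,150) is untouched. I'll descend behind the knob and work out the arc.

```bash
python3 -m inch '{"grip":[-1,-1,-1,-1],"xyz":[[0,0,-0.04],[0,0,-0.07],[0,0,-0.08],[0,0,-0.08]],"delta_rot":[[0,0,0],[0,0,0],[0,0,0],[0,0,0]]}'
python3 - <<'E'
from h import *
p=np.array([.568,-.0255]);o=r.get_obs()["position"];print(o.round(4))
for a in np.linspace(-9.5,-112,16):
    t=np.radians(a);u=np.array([np.cos(t),np.sin(t)]);n=np.array([-u[1],u[0]])
    print(round(a,1),(p+.052*u+.0185*n-o[:2]).round(4), round(np.radians(a+9.5),2))
E
```

```text
t: 7.95
position: [0.6235, -0.0031, 0.0627]
eef_rot: [3.129, -0.269, -0.003]
force: [0.2, -0.0, 1.1]
finger_gap: 0.0001
[ 0.6235 -0.0031  0.0627]
-9.5 [-0.0011 -0.0127] 0.0
-16.3 [-0.0004 -0.0193] -0.12
-23.2 [-0.0004 -0.0259] -0.24
-30.0 [-0.0012 -0.0324] -0.36
-36.8 [-0.0028 -0.0388] -0.48
-43.7 [-0.0051 -0.0449] -0.6
-50.5 [-0.0081 -0.0508] -0.72
-57.3 [-0.0118 -0.0562] -0.83
-64.2 [-0.0162 -0.0611] -0.95
-71.0 [-0.021  -0.0655] -1.07
-77.8 [-0.0264 -0.0693] -1.19
-84.7 [-0.0322 -0.0725] -1.31
-91.5 [-0.0383 -0.0749] -1.43
-98.3 [-0.0447 -0.0765] -1.55
-105.2 [-0.0512 -0.0774] -1.67
-112.0 [-0.0578 -0.0775] -1.79
```

```bash
python3 -m inch '{"grip":[-1,-1,-1,-1,-1,-1,-1,-1],"xyz":[[-0.001,-0.008,0],[-0.001,-0.013,0],[0,-0.019,0],[0,-0.026,0],[-0.001,-0.032,0],[-0.003,-0.039,0],[-0.005,-0.045,0],[-0.008,-0.051,0]],"delta_rot":[[0,0,0],[0,0,0],[0,0,-0.12],[0,0,-0.24],[0,0,-0.36],[0,0,-0.48],[0,0,-0.6],[0,0,-0.72]]}'
python3 - <<'E'
from h import *
o=np.array([.6235,-.0031,.0627])
print((r.get_obs()["position"]-o).round(4),np.degrees(2*np.arctan2(*r.get_obs()["eef_rot"][1::-1])))
for n,box in(("side",(290,180,370,245)),("top",(290,150,395,245))):
    im,d,c=snap(n);M=masks(im);k=cv2.cvtColor(im,cv2.COLOR_BGR2HSV);m=cv2.inRange(k,(0,180,60),(6,255,255))|cv2.inRange(k,(174,180,60),(180,255,255))
    for b in blobs(m,box,2): print(n,"red",cv2.contourArea(b),cen(b),ray(c,*cen(b),.07))
    if n=="side":cv2.imwrite("pics/s6.png",cv2.resize(im[170:260,280:380],None,fx=6,fy=6,interpolation=2))
E
```

```text
t: 8.95
position: [0.6157, -0.0544, 0.0633]
eef_rot: [-2.831, 1.359, 0.003]
force: [0.0, 1.8, 0.7]
finger_gap: 0.0002
[-0.0078 -0.0513  0.0006] 308.70252376877335
side red 15.0 (341.0, 201.0) [ 0.60039559 -0.0703568   0.07      ]
side red 7.0 (291.0, 241.0) [ 0.3765703  -0.21847773  0.07      ]
```

View pics/s6.png

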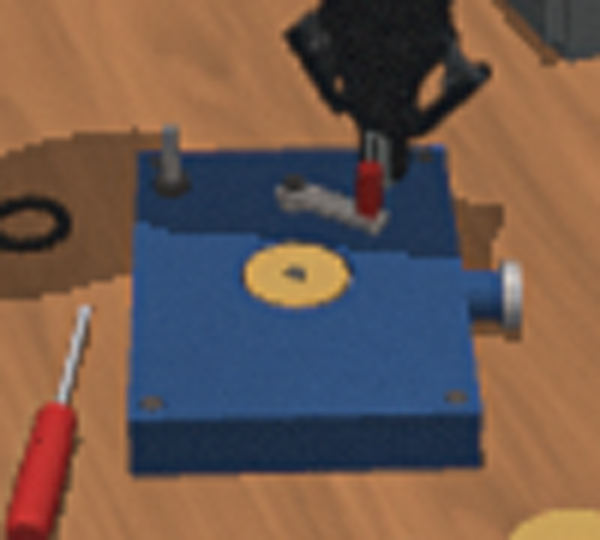

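The knob at crop (370,190) is moving ahead of the shut fingers and the keeper is following the arc, at about -51°. I'll continue.

```bash
python3 -m inch '{"grip":[-1,-1,-1,-1,-1,-1,-1,-1],"xyz":[[-0.004,-0.005,0],[-0.0085,-0.01,0],[-0.013,-0.014,0],[-0.0185,-0.018,0],[-0.0245,-0.021,0],[-0.0305,-0.0235,0],[-0.037,-0.025,0],[-0.037,-0.025,0]],"delta_rot":[[0,0,-0.12],[0,0,-0.24],[0,0,-0.36],[0,0,-0.48],[0,0,-0.6],[0,0,-0.72],[0,0,-0.84],[0,0,-0.84]]}' && python3 -m inch '{"grip":[-1,-1,-1,-1],"xyz":[[-0.0035,-0.0005,0],[-0.0065,-0.001,0],[-0.0085,-0.001,0],[-0.0085,-0.001,0]],"delta_rot":[[0,0,-0.06],[0,0,-0.12],[0,0,-0.15],[0,0,-0.15]]}'
python3 - <<'E'
from h import *
for n,box in(("side",(300,180,370,235)),):
    im,d,c=snap(n);M=masks(im)
    for b in blobs(M["red"],box,2): print(n,"red",cv2.contourArea(b),cen(b),ray(c,*cen(b),.07))
    print(proj(c,[.5517,-.0749,.07]))
    cv2.imwrite("pics/s7.png",cv2.resize(im[170:260,280:380],None,fx=6,fy=6,interpolation=2))
E
```

```text
t: 10.05
position: [0.5785, -0.0799, 0.0634]
eef_rot: [-2.036, 2.392, 0.002]
force: [-0.1, 0.4, 0.6]
finger_gap: 0.0004
t: 10.55
position: [0.5704, -0.0809, 0.0636]
eef_rot: [-1.852, 2.536, 0.001]
force: [3.4, 0.7, 0.2]
finger_gap: -0.0
[328.34459814 204.506131  ]
```

View pics/s7.png

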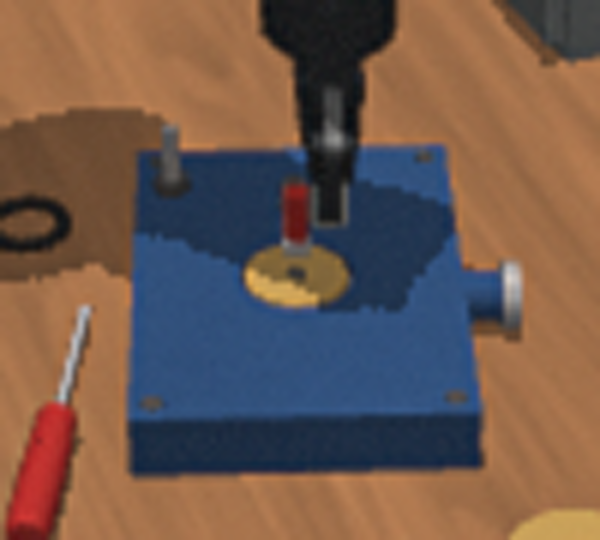

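The keeper points at the disc, with the knob at crop (296,212), and the force reads 3.4 N. I'll nudge on until the stop clearly shows in the force.

```bash
python3 -m inch '{"grip":[-1,-1,-1],"xyz":[[-0.001,0,0],[-0.002,0,0],[-0.002,0,0]],"delta_rot":[[0,0,0],[0,0,0],[0,0,0]]}';python3 -m inch '{"grip":[-1,-1,-1],"xyz":[[-0.001,0,0],[-0.002,0,0],[-0.002,0,0]],"delta_rot":[[0,0,0],[0,0,0],[0,0,0]]}'
```

```text
t: 10.98
position: [0.57, -0.0809, 0.0638]
eef_rot: [-1.852, 2.533, -0.003]
force: [14.4, -0.2, -5.6]
finger_gap: -0.0002
t: 11.35
position: [0.57, -0.0809, 0.064]
eef_rot: [-1.852, 2.529, -0.007]
force: [17.5, -0.7, -9.9]
finger_gap: 0.0
```

Position is blocked and the force rises to 17 N, so the keeper is hard against its stop. I'll back off, rise and check.

```bash
python3 -m inch '{"grip":[-1,-1,-1,-1,-1,-1,-1,-1],"xyz":[[0.01,0,0],[0.025,0,0],[0.03,0,0.03],[0.03,0,0.08],[0.03,0.04,0.13],[0.03,0.09,0.15],[0.02,0.14,0.15],[0.02,0.14,0.15]],"delta_rot":[[0,0,0],[0,0,0],[0,0,0],[0,0,0],[0,0,0],[0,0,0],[0,0,0],[0,0,0]]}'
python3 - <<'E'
from h import *
im,d,c=snap("top");M=masks(im);k=cv2.cvtColor(im,cv2.COLOR_BGR2HSV);m=cv2.inRange(k,(0,180,60),(6,255,255))|cv2.inRange(k,(174,180,60),(180,255,255))
for b in blobs(m,(300,150,395,235),2):
    q=ray(c,*cen(b),.085)[:2];w=q-[.568,-.0255];print("knob",q,"angle",np.arctan2(w[1],w[0])+np.radians(108.3))
for b in blobs(M["yel"],(300,150,395,235),4): print("disc",cen(b),ray(c,*cen(b),.04),cv2.minAreaRect(b)[1])
a=cv2.resize(im[140:280,270:470],None,fx=4,fy=4,interpolation=2);cv2.imwrite("pics/t8.png",a)
E
```

```text
t: 12.35
position: [0.5891, 0.0632, 0.2137]
eef_rot: [-1.86, 2.524, -0.004]
force: [1.0, -0.7, 0.1]
finger_gap: -0.0001
knob [ 0.55103498 -0.07559389] angle -0.007145641207440656
disc (341.0, 198.0) [ 0.54478357 -0.09213068  0.04      ] (20.0, 20.0)
```

View pics/t8.png

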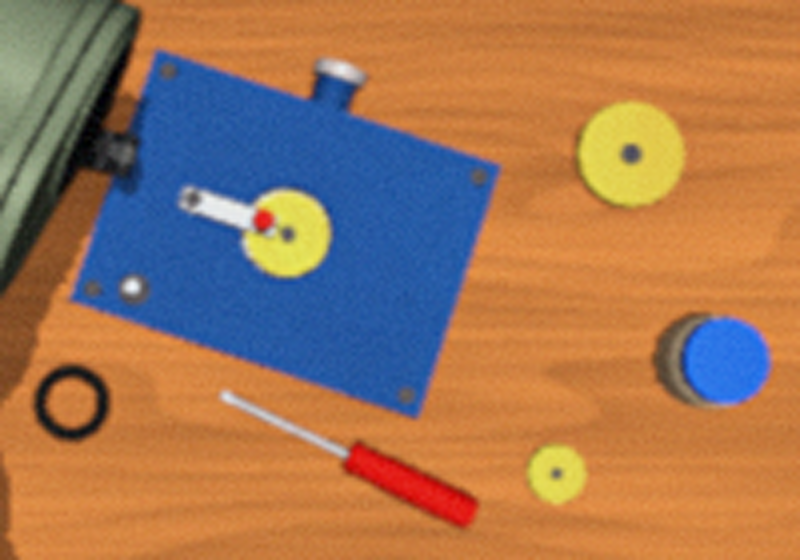

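The keeper is closed over the seated disc (knob at crop (264,219), disc at (287,234)). The bolt, gasket, screwdriver and jar are where they were, and the arm is clear.

```bash
python3 -c "
from station import r
print(r.close_job())"
```

```text
the job is handed in; nothing more can be done
None
```

The disc is seated in the recess and the keeper is closed over it. I handed the job in at about 12.4 s of the 48 s; `close_job` reports no verdict.

- **Disc:** I cradled it between the half-open fingertips and pushed it across the housing until it dropped in. It looks level and flush in the side view. In the top view its centre is about 1 mm from my estimate of the recess centre, and it read the same after the keeper was closed. I judged its height and tilt only by eye from the pictures.
- **Keeper:** I swung it along its arc by pushing the knob with the shut fingers. It came up hard against the stop, where the force rose to 17 N with no further movement. The knob's position in the top view gives an angle of about -0.01 rad.
- **Bystanders:** The bolt, gasket, screwdriver and jar look unmoved in the last picture. That crop left out the tumbler, tin and mallet, so I did not check them again; the arm only passed well above the tumbler and tin, and never went near the mallet.
- **Robot:** The arm was clear of everything at hand-in. No check failed or disagreed.

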